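Seat the keyed step chuck in the collet fixture and hold it home

ROBOT

A 6-joint arm with a two-finger parallel gripper is mounted at the origin on the work surface. World frame = base frame: x ahead of the robot, y to its left, z up, the work surface at z = 0. Lengths are in m, angles in rad, forces in N, time in s.
With the tool pointing down it reaches from about 0.4 to 0.825 m from the base axis. Payload 7 kg.
Tool frame: the origin (TCP) lies at the very end of the fingers, on their centre line; the grasp point (between the pads) lies 19 mm behind it; z points along the fingers, x is the direction in which the jaws open and shut, and the axes are right-handed (so a half turn about z gives the same grasp; the last joint's range is limited). The gripper opens to 88 mm and grips with 3 to 60 N. Pads are 19 mm wide; open, the fingers measure 130 mm over their backs; the gripper's body (78 mm by 193 mm) begins 47 mm behind the grasp point.
Start: joints at [-0.954, 0.359, 0.012, 0, -1.224, -0.288], TCP at [0.218, -0.639, 0.227] pointing down, gripper open.
Joint ranges: [-3.07, 3.07], [-1.43, 2.12], [-1.02, 1.25], [-3.03, 1.67], [-3.05, -0], [-3.03, 3.03]. Speed limits (rad/s): [2.39, 2.39, 3.01, 3.14, 3.14, 3.14].

INTERFACE

Orientations are given as [roll, pitch, yaw] about the fixed x, y, z axes, in that order (R = Rz(yaw) Ry(pitch) Rx(roll)).
In Python, from station import telemetry, grab_frame, arm, regions_of, pinpoint gives the robot as it stands. The module is installed in compiled form; this text tells all that it offers.
- The arm moves only by the shell command python3 -m inch 'ROWS' [FORCE]. ROWS is text: rows parted by semicolons, each of 7 numbers parted by spaces: the opening, from 0 (shut) to 1 (fully open), then the shift along the world's x, y, z in cm, then the turn, a rotation vector about the world's x, y, z in degrees. A call has 1 to 12 rows; each row is the pose to reach, as a shift and turn from the pose measured when the call began; what a row does not reach only later rows make up. A row lasts 1/8 s, in which the tool goes at most 62.5 mm and 10.7 degrees, less where a joint would pass 70% of its speed; a pose out of reach is approached as far as the arm can. A call with a gripper value outside its range is refused whole. The fingers move at their own pace and stop on an object; FORCE is the grip in N (left out, the last holds). Time passes only in rows, so rows that repeat a pose let the fingers close. It gives the time, the measured TCP pose, the force and the opening at its end, in the units of the state.
- telemetry.get_state(): the state, without advancing time (a new reading comes with each control period).
- grab_frame(name): name is "scene" or "side" or "wrist"; returns a dict with "pixels" (400x640x3 uint8, red, green, blue), "fx", "fy", "cx", "cy" (pixels), "R" (3x3) and "t" (3): a world point X has camera coordinates R X + t. Camera axes: x right, y down, z forward; pixel columns grow to the right and rows downward; lengths in m; the calibration is good to about 2 mm. A picture is of the moment at which its call begins. There is no depth.
- arm.job_done(): hands the job in, once; it reports no verdict.
Trained networks look in the newest picture that a camera, given by its name, has taken for a name from the list of things; names that differ only in an ending like _2 or _b are one class to them, and where a whole thing is asked for, a point or a joint stands for the part that bears it (a point fixed in the world has none). Each returns a list of dicts, best first, with "p" (0 to 1); they miss things now and then, are a little off and sometimes report something else, mostly with a low value. They report only what shows in the picture. A call takes as long as a camera call. They do not tell look-alikes from the thing itself.
- regions_of(camera, name): "pixels" (400x640 bool, what is visible of it) and "bbox" ([left, top, right, bottom] in pixels, round what is visible of it).
- pinpoint(camera, name): "location" ([column, row] in pixels: a listed point, or the origin of a listed thing).
The state is a dict: "t": time; "q": joint angles; "qd": joint speeds; "joint_efforts": joint torques, N m; "eef_pos": TCP position; "ee_rot": TCP orientation; "force": force on the tool from outside, world axes, zero at the start; "moment": the same for the moment, N m; "width": finger opening in m.
Only numpy, scipy, OpenCV 4.12 (cv2) and the standard library are available. Lean on these libraries where they do the work, as an engineer would, in place of code of your own. Each camera call takes 0.05 s, during which the arm holds its last target. There are 200 camera calls.

TASK

Take the brass step chuck out of the rack and push its shank down into the upright collet fixture, turning it until its keyway finds the key in the bore and it slips in, then keep pushing against the spring until its shoulder is fully home on the spindle nose. Finish while still holding the chuck pressed home, so that I can throw the closing lever. Leave the other two chucks in the rack and do not disturb the watch work on the bench.

Things in the scene. Friction and masses are not known exactly. Their poses are not given: they have to be found in the camera images.
- chuck: The step chuck: brass disc head, 54 mm across (stepped recess, three saw cuts), on a 38 mm collar and a steel shank 25 mm in diameter, lower edge chamfered 1 mm. Origin: centre of the shank's lower end, z up: shank to 50 mm, collar to 62, head to 82. One keyway, 7 mm wide, 5.5 deep, runs up the shank's -x side. About 0.5 kg. Stands in a rack hole, collar on the rack's top.
- headgrip (a point): Centre of the chuck's brass head, 72 mm above the shank's lower end: grip the round rim here, from above. Axes as chuck. A small red bar on the head's top rim, on the -x side, stands over the keyway.
- shoulder (a point): Point on the step chuck's axis at the shoulder (flat underside of the collar), 50 mm above the shank's lower end. Axes as chuck.
- fixture: Upright collet fixture, bolted down: grey base 120 x 120 x 16 mm, grey body 84 mm across, 74 mm high, with a silver collar 89 mm across, red zero mark on its front (-x) side, closing lever with black ball on its -y side (124 mm out, 71 mm high), black plunger knob on +x. Its steel spindle, 52 mm across, rises to 100 mm. Origin: centre of the base's underside.
- nose (a point): Centre of the spindle's flat nose face, at the mouth of its vertical bore, 100 mm above the bench. Bore 26.6 mm in diameter, mouth bevelled 3 mm wide and 4 mm deep. Home means the chuck's shoulder rests on this face, shank 50 mm in. Axes as fixture, z up.
- keytop (a point): Point on the bore's axis level with the flat top of the one brass key, 12 mm below the nose face. Key: 5 mm wide, 5 mm in from the wall, down to 38 mm. The spindle is locked at an angle not given: the key is within 35 degrees either way of the fixture's -x side. The shank stops on it until the keyway is over it (within 4 degrees): look or feel for it. Axes as fixture.
- springtop (a point): Point on the bore's axis 42 mm below the nose face: top of the spring-loaded draw tube at rest. The shank's end meets it 8 mm before home and must push it down against the spring, about 8 N at first and 16 N at home. Let go, the chuck rises again by some 8 mm. Axes as fixture.
- rack: Oak chuck rack, fixed, 75 x 235 x 62 mm, with three vertical holes, 33 mm in diameter and 54 mm deep, in a row along its y axis at -75, 0 and +75 mm. Origin: centre of its underside. Each hole holds one chuck.
- collet: Bystander in the rack: plain steel collet on a like shank, head 38 mm across and 20 mm high above the shoulder. Origin: centre of the shank's lower end. Leave in the rack.
- drillchuck: Bystander in the rack: dark steel drill chuck on a like shank, head 38 mm across, tapered, 44 mm high above the shoulder. Origin: centre of the shank's lower end. Leave in the rack.
- cushion: Bystander: round case cushion, 72 mm across, with a brass watch case on it, 36 mm high in all. Origin: centre of its underside. Leave alone.
- movement: Bystander: black movement holder with a brass watch movement, about 76 x 44 x 26 mm. Origin: centre of its underside. Leave alone.
- bell: Bystander: glass dust bell over a movement, 106 mm across, 103 mm high. Origin: centre of its underside. Leave alone.
Things that resemble listed ones, but are neither listed nor needed, are in the scene too. Leave any blue look-alike of the chuck alone.

How it is judged:
On the way, in this order (a step that is already met when the one before it is completed fails the run):
1. the step chuck is gripped and lifted clear of the rack (z of chuck in the frame of rack above 0.065 m and contact force between the fingers and chuck above 2 N), for 0.1 s.
2. the step chuck is keyed in and its shoulder is home on the nose (z of shoulder in the frame of nose below 0.002 m and horizontal distance between shoulder and nose below 0.003 m), for 0.3 s.
At the end, for the whole second after the job is handed in: The robot's fingers still hold the step chuck (over 3 N) with its shoulder within 2 mm of the spindle's nose face, on the bore's axis within 3 mm, upright within 3 degrees and still, held down against the draw tube's spring (all of step 2 and z of shoulder in the frame of nose above -0.003 m and angle between chuck's own z axis and vertical below 0.05 rad and linear speed of chuck below 0.02 m/s and contact force between the fingers and chuck above 3 N); the arm keeps its last pose, push and grip.
It fails at once if one of the other chucks is taken from the rack or knocked about (moved over 15 mm) (distance of any of collet, drillchuck from where it was at the start of the episode above 0.015 m).
It fails at once if the cushion, the movement or the glass bell is disturbed (moved over 10 mm) (distance of any of cushion, movement, bell from where it was at the start of the episode above 0.01 m).
It also fails if it takes over 48 s, if anything falls off the work surface, if the arm or the gripper's body presses on something with over 40 N, if the wrist force passes 120 N, or if a joint passes its speed limit or range.

## Working session

There is one attempt and no reset: what is moved stays moved. The work goes in short steps, Python scripts to look and compute and a shell command to move; the robot and the scene stay as the last step left them, time stands still between calls to the robot, and variables do not carry over. Pictures are saved under pics/ and viewed, about 8 in all and at most 12, crops included, and the job is handed in when it is done.

```bash
mkdir -p pics
cat > h.py <<'E'
import numpy as np, cv2
from station import telemetry, grab_frame, arm, regions_of, pinpoint
def save(f,n,box=None,s=1):
    p=f["pixels"]
    if box: p=p[box[1]:box[3],box[0]:box[2]]
    p=cv2.resize(p,None,fx=s,fy=s,interpolation=cv2.INTER_CUBIC)
    cv2.imwrite("pics/"+n,cv2.cvtColor(p,cv2.COLOR_RGB2BGR))
def plane(f,uv,z):
    R=np.array(f["R"]);t=np.array(f["t"]);c=-R.T@t
    d=R.T@np.array([(uv[0]-f["cx"])/f["fx"],(uv[1]-f["cy"])/f["fy"],1]);return c+d*(z-c[2])/d[2]
def proj(f,X):
    c=np.array(f["R"])@np.array(X)+np.array(f["t"]);return np.array([f["cx"]+f["fx"]*c[0]/c[2],f["cy"]+f["fy"]*c[1]/c[2]])
def tri(obs):
    A=[];b=[]
    for f,uv in obs:
        R=np.array(f["R"]);t=np.array(f["t"])
        for k,(fo,c0) in enumerate(((f["fx"],f["cx"]),(f["fy"],f["cy"]))):
            a=(uv[k]-c0)/fo; A.append(a*R[2]-R[k]); b.append(t[k]-a*t[2])
    x,r,_,_=np.linalg.lstsq(np.array(A),np.array(b),rcond=None);return x,r
E
python3 - <<'E'
from h import *
np.set_printoptions(precision=4,suppress=True)
F={c:grab_frame(c) for c in("scene","side","wrist")}
save(F["scene"],"a_scene.png"); save(F["side"],"a_side.png")
H={"headgrip":.084,"shoulder":.062,"nose":.1,"rack":0,"fixture":0,"collet":.012,"drillchuck":.012,"bell":0,"cushion":0,"movement":0,"chuck":.012}
for n,z in H.items():
  for c in F:
    for d in pinpoint(c,n)[:3]:
      if d["p"]>.2: print(n,c,round(d["p"],2),np.round(d["location"],1),plane(F[c],d["location"],z)[:2])
print(telemetry.get_state())
E
```

```text
headgrip scene 0.65 [336.3 136.8] [0.4769 0.1616]
headgrip scene 0.59 [336.4 170.7] [0.5664 0.1066]
headgrip side 0.81 [384.  272.7] [0.4647 0.1863]
headgrip side 0.64 [336.1 231.3] [0.5665 0.103 ]
shoulder scene 0.78 [336.2 177.5] [0.566  0.1069]
shoulder scene 0.76 [337.6 143.6] [0.4778 0.1651]
shoulder scene 0.3 [333.9 169.1] [0.5423 0.1156]
shoulder side 0.84 [334.9 240.3] [0.5677 0.1048]
shoulder side 0.66 [383.2 282.1] [0.4638 0.1878]
nose scene 0.63 [186.5 214. ] [ 0.5282 -0.2057]
nose scene 0.24 [200.4 329.7] [ 0.7585 -0.2621]
rack scene 0.82 [362.5 184.2] [0.5681 0.1787]
rack scene 0.33 [185.6 216.7] [ 0.4479 -0.2071]
rack side 0.86 [321.4 287.1] [0.5775 0.1726]
fixture scene 0.74 [200.5 244.1] [ 0.5328 -0.2038]
fixture scene 0.6 [337.  177.8] [0.5207 0.1384]
fixture side 0.68 [375.  177.5] [ 0.5296 -0.2113]
collet scene 0.54 [396.2 175. ] [0.5929 0.2551]
collet side 0.92 [307.8 311.8] [0.5853 0.2438]
collet side 0.73 [318.9 282.3] [0.5825 0.1724]
collet side 0.68 [334.8 231.4] [0.5833 0.0254]
drillchuck scene 0.76 [366.9 187.6] [0.59   0.1749]
drillchuck side 0.78 [322.1 28
[... 491 characters left out ...]
 ] [ 0.7011 -0.2657]
chuck scene 0.88 [335.9 191.3] [0.5633 0.1088]
chuck scene 0.7 [339.  159.6] [0.4822 0.1675]
chuck side 0.9 [379.4 297.1] [0.4669 0.1801]
chuck side 0.64 [321.5 285.2] [0.5761 0.1782]
chuck side 0.39 [313.4 156.1] [ 0.7005 -0.2511]
{'t': 1.8, 'q': array([-0.9539,  0.3586,  0.0119,  0.    , -1.2241, -0.2881]), 'qd': array([-0.0008,  0.0006,  0.0008, -0.0002, -0.0012, -0.001 ]), 'joint_efforts': array([ -0.0001, -58.2375,  29.3304,   7.0026,   0.0125,  -0.    ]), 'eef_pos': array([ 0.2179, -0.6388,  0.2266]), 'ee_rot': array([-3.1416, -0.    ,  1.8995]), 'force': array([-0.4686,  0.6911, -0.7906]), 'moment': array([-0.04  , -0.0701,  0.0384]), 'width': 0.08760092807256006}
```

View pics/a_scene.png

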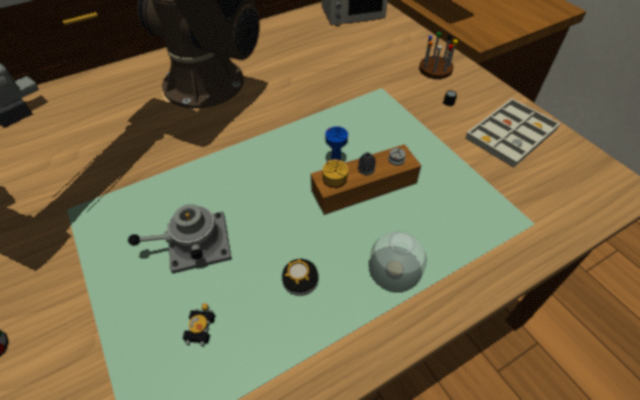

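View pics/a_side.png

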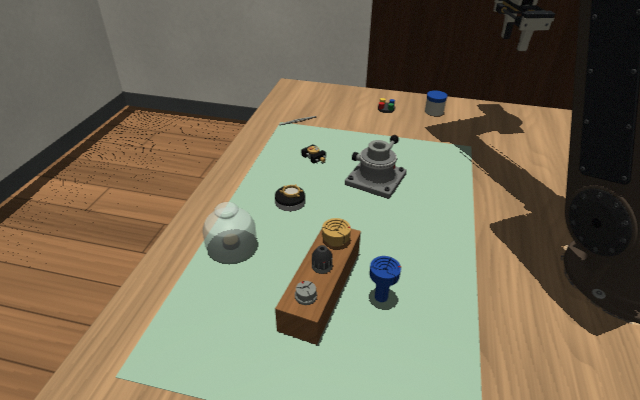

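The brass chuck is at scene (336,172) / side (336,232). The blue look-alike stands in front of the rack at scene (336,140) / side (384,272). Other confusables are the collet at scene (397,156) and the drill chuck at (367,163). I choose the brass one, and will check it in a close crop.

Run:
```python
from h import *
np.set_printoptions(precision=4,suppress=True)
from scipy.spatial.transform import Rotation as Ro
F=grab_frame("wrist");s=telemetry.get_state()
Rt=Ro.from_euler('xyz',s["ee_rot"]).as_matrix()
R=np.array(F["R"]);c=-R.T@np.array(F["t"])
print("cam in tool",Rt.T@(c-s["eef_pos"]),"\naxes in tool\n",Rt.T@R.T,F["fx"],F["cx"],F["cy"])
S=grab_frame("scene");D=grab_frame("side")
print(tri([(S,(336.3,170.7)),(D,(336.1,231.3))]),tri([(S,(336.2,177.5)),(D,(334.9,240.3))]))
a=cv2.resize(S["pixels"][125:215,290:430],(700,450),interpolation=cv2.INTER_CUBIC)
cv2.imwrite("pics/b.png",a[:,:,::-1])
```

```text
cam in tool [ 0.0012 -0.0735 -0.1587] 
axes in tool
 [[ 1.     -0.0002  0.0016]
 [-0.0002  0.9626  0.2711]
 [-0.0016 -0.2711  0.9626]] 331.0732059385868 323.3002816884377 196.30111775901378
(array([0.5667, 0.1054, 0.0856]), array([0.])) (array([0.5673, 0.1062, 0.0635]), array([0.]))
```

View pics/b.png

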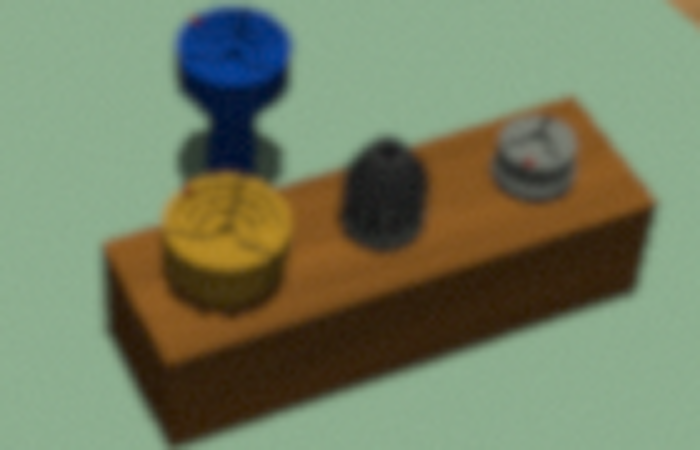

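The crop shows the yellow brass disc with its three saw cuts at about (228,240) in the rack's near hole, so that is the target. The blue look-alike stands on the bench behind it at (233,50). Next I look into the bore from above.

```bash
python3 -m inch '1 6 6 0 0 0 0;1 10 11 0 0 0 0;1 14 16 0 0 0 0;1 18 21 0 0 0 0;1 22 26 0 0 0 0;1 26 31 0 0 0 0;1 30 36 -1 0 0 0;1 34 41 -3 0 0 0;1 38 45.5 -5 0 0 0;1 38 45.5 -5.5 0 0 0;1 38 45.5 -5.5 0 0 0'
python3 - <<'E'
from h import *
np.set_printoptions(precision=4,suppress=True)
F=grab_frame("wrist")
for n,z in(("nose",.1),("keytop",.088)):
  for d in pinpoint("wrist",n)[:2]: print(n,d["p"],d["location"],plane(F,d["location"],z))
p=proj(F,(.53,-.207,.1));print(p)
x,y=int(np.clip(p[0]-80,0,480)),int(np.clip(p[1]-60,0,280));print(x,y)
save(F,"c.png",(x,y,x+160,y+120),5)
E
```

```text
t: 3.32
eef_pos: [0.5986, -0.1816, 0.1697]
ee_rot: [-3.139, -0.001, 1.903]
force: [0.3, -1.4, 0.6]
width: 0.0877
nose 0.61 [324.0, 101.5] [ 0.5274 -0.2039  0.1   ]
keytop 0.69 [325.5, 103.0] [ 0.5279 -0.2025  0.088 ]
keytop 0.23 [216.2, 244.6] [ 0.6571 -0.2487  0.088 ]
[318.2819 103.756 ]
238 43
```

View pics/c.png

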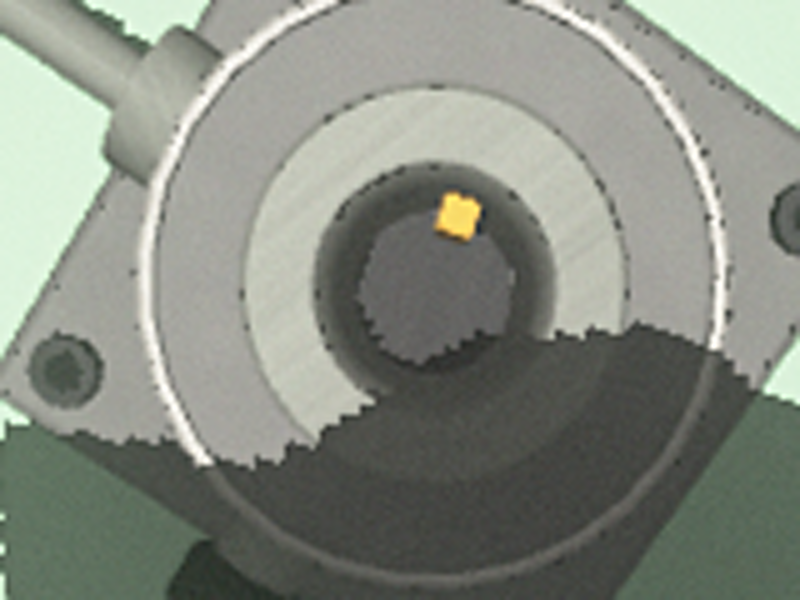

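The picture shows the nose ring centred at crop (435,283) and the brass key at crop (459,217). Next: nose position, key angle, and the move to above the chuck.

Run:
```python
from h import *
np.set_printoptions(precision=4,suppress=True)
F=grab_frame("wrist")
n=plane(F,(238+435/5,43+283/5),.1);k=plane(F,(238+459/5,43+216/5),.088)
# half-pixel scale check: nose dia
print(n,plane(F,(238+243/5,99.6),.1)-plane(F,(238+627/5,99.6),.1))
d=(k-n)[:2];print(k,np.hypot(*d),np.degrees(np.arctan2(d[1],d[0])))
print(tri([(grab_frame("side"),pinpoint("side","nose")[0]["location"]),(F,(325,99.6))]) if pinpoint("side","nose") else 0)
```

```text
[ 0.5253 -0.206   0.1   ] [ 0.0166 -0.0486  0.    ]
[ 0.5156 -0.2058  0.088 ] 0.00968786330132994 178.2874812878731
(array([ 0.525 , -0.2061,  0.0966]), array([0.]))
```

```bash
python3 -m inch '1 0 3 4 0 0 10;1 -1 8 4 0 0 20;1 -1 14 3 0 0 30;1 -2 20 3 0 0 40;1 -3 26 3 0 0 50;1 -3.2 28.7 3 0 0 60;1 -3.2 28.7 3 0 0 62;1 -3.2 28.7 3 0 0 62;1 -3.2 28.7 3 0 0 62'
python3 - <<'E'
from h import *
np.set_printoptions(precision=4,suppress=True)
F=grab_frame("wrist")
for n,z in(("headgrip",.084),("drillchuck",.012),("collet",.012),("chuck",.012)):
  for d in pinpoint("wrist",n)[:2]: print(n,d["p"],d["location"],plane(F,d["location"],z))
for d in regions_of("wrist","chuck")[:2]:print(d["p"],d["bbox"])
save(F,"d.png",None,1.25)
E
```

```text
t: 4.8
eef_pos: [0.5657, 0.1011, 0.2024]
ee_rot: [3.141, 0.0, 2.977]
force: [0.6, -1.0, -0.9]
width: 0.0875
headgrip 0.81 [323.3, 190.9] [0.5649 0.1029 0.084 ]
headgrip 0.7 [444.4, 241.6] [0.4646 0.1675 0.084 ]
drillchuck 0.68 [325.3, 238.4] [0.575  0.1772 0.012 ]
collet 0.74 [327.0, 295.9] [0.585  0.2508 0.012 ]
chuck 0.84 [322.3, 169.3] [0.5653 0.0979 0.012 ]
chuck 0.57 [419.0, 214.2] [0.4674 0.1655 0.012 ]
0.7 [293.1, 157.7, 355.1, 226.2]
0.57 [407.8, 204.6, 477.1, 257.0]
```

View pics/d.png

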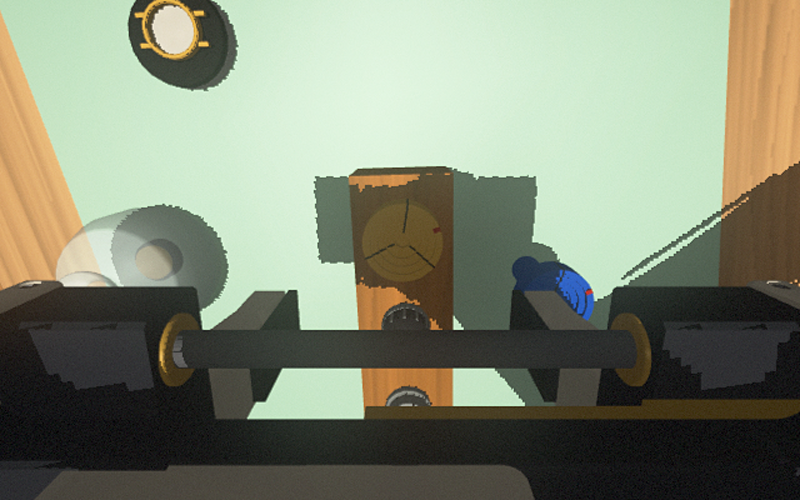

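The brass head is centred at about (402,243), where the saw cuts meet. The red bar is at (436,230). The blue look-alike is to the right at (575,285), clear of the jaws.

Run:
```python
from h import *
np.set_printoptions(precision=4,suppress=True)
F=grab_frame("wrist")
im=F["pixels"][150:240,280:370].astype(int)
m=(im[...,0]>1.8*im[...,1])&(im[...,0]>90)&(im[...,2]<60)
r=(im[...,0]>2.2*im[...,1])&(im[...,0]>70)
ys,xs=np.nonzero(r);print(len(xs),xs.mean()+280,ys.mean()+150)
c=plane(F,(322,194.2),.094);print(c)
for b in((348.8,184),(xs.mean()+280,ys.mean()+150)):
  d=(plane(F,b,.094)-c)[:2];print(np.hypot(*d),np.degrees(np.arctan2(d[1],d[0])))
print(plane(F,(289.6,194),.094)-plane(F,(354.6,194),.094))
s=telemetry.get_state();print(s["eef_pos"],np.degrees(s["ee_rot"]),s["force"])
```

```text
3 348.0 183.33333333333334
[0.566  0.1036 0.094 ]
0.023906219770744388 -167.72251167370575
0.023500013528370844 -165.82932188953276
[ 0.0537 -0.0087  0.    ]
[0.5657 0.102  0.2023] [179.9429   0.0201 170.7253] [ 0.2249  0.1701 -0.0195]
```

```bash
python3 -m inch '1 0 0.2 -5 0 0 0;1 0 0.2 -9 0 0 0;1 0 0.2 -12 0 0 0;1 0 0.2 -13.5 0 0 0;1 0 0.2 -13.5 0 0 0;0 0 0.2 -13.5 0 0 0;0 0 0.2 -13.5 0 0 0;0 0 0.2 -13.5 0 0 0;0 0 0.2 -13.5 0 0 0;0 0 0.2 -13.5 0 0 0;0 0 0.2 -13.5 0 0 0;0 0 0.2 -13.5 0 0 0' 50
```

```text
t: 6.65
eef_pos: [0.5665, 0.1042, 0.0679]
ee_rot: [3.14, 0.002, 2.98]
force: [1.4, 0.0, 5.9]
width: 0.0533
```

```bash
python3 -m inch '0 0 0 2 0 0 0;0 0 0 5 0 0 0;0 0 0 9 0 0 0;0 0 0 14 0 0 0;0 0 0 14 0 0 0;0 0 0 14 0 0 0'
python3 - <<'E'
from h import *
np.set_printoptions(precision=4,suppress=True)
F=grab_frame("wrist")
im=F["pixels"].astype(int)
r=(im[...,0]>2.2*im[...,1])&(im[...,0]>70); r[:100]=0
ys,xs=np.nonzero(r);print(len(xs),xs.mean(),ys.mean())
s=telemetry.get_state();print(s["eef_pos"],np.degrees(s["ee_rot"]),s["force"],s["width"])
save(F,"e.png",(200,140,440,300),3)
E
```

```text
t: 7.4
eef_pos: [0.5648, 0.104, 0.206]
ee_rot: [3.141, -0.002, 2.979]
force: [0.3, 0.2, -5.7]
width: 0.0529
75 374.37333333333333 254.45333333333335
[0.5647 0.1038 0.2055] [-179.9958   -0.1318  170.7145] [-0.6513 -0.7806 -4.9007] 0.05283760572461907
```

View pics/e.png

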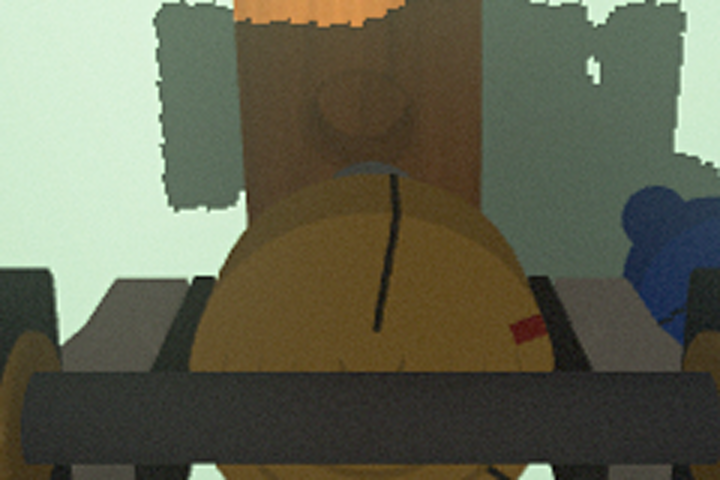

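The chuck is held and lifted, with the red bar at crop (528,329), just beside the right-hand pad. I work out its angle and the transfer.

Run:
```python
from h import *
np.set_printoptions(precision=4,suppress=True)
F=grab_frame("wrist");s=telemetry.get_state();T=s["eef_pos"]
z=T[2]+.026
b=plane(F,(200+528/3,140+329/3),z);l=plane(F,(200+190/3,140+365/3),z);r=plane(F,(200+553/3,140+365/3),z)
print(l,r,np.hypot(*(l-r)[:2]),(l+r)/2,"tcp",T)
d=(b-T)[:2];print(b,np.hypot(*d),np.degrees(np.arctan2(d[1],d[0])),np.degrees(s["ee_rot"][2]))
m=((l+r)/2)[:2]; 
print((np.array([.5253,-.206])-T[:2])*100)
```

```text
[0.5889 0.0953 0.2314] [0.5362 0.104  0.2314] 0.05340735339579942 [0.5626 0.0996 0.2314] tcp [0.5649 0.1037 0.2054]
[0.5392 0.0976 0.2314] 0.026444804750518323 -166.65011107730194 170.7195778364943
[ -3.9597 -30.9734]
```

```bash
python3 -m inch '0 0 -3 0 0 0 0;0 -1 -8 0 0 0 -5;0 -2 -14 0 0 0 -10;0 -3 -20 0 0 0 -15;0 -4 -26 0 0 0 -15;0 -4 -30 0 0 0 -15;0 -4 -31 0 0 0 -15;0 -4 -31 -2 0 0 -15;0 -4 -31 -3.5 0 0 -15;0 -4 -31 -3.5 0 0 -15;0 -4 -31 -3.5 0 0 -15'
python3 - <<'E'
from h import *
np.set_printoptions(precision=4,suppress=True)
s=telemetry.get_state();print(s["eef_pos"],np.degrees(s["ee_rot"]),s["force"],s["moment"])
S=grab_frame("scene");D=grab_frame("side")
for f,c in((S,"scene"),(D,"side")):
  for n in("shoulder","nose","headgrip"):
    print(c,n,[(round(d["p"],2),np.round(d["location"],1)) for d in pinpoint(c,n)[:2]])
a=[]
for f in(S,D):
  u,v=proj(f,(.525,-.206,.12)).astype(int); a.append(cv2.resize(f["pixels"][v-45:v+45,u-40:u+40],(400,450),interpolation=cv2.INTER_CUBIC))
cv2.imwrite("pics/f.png",np.hstack(a)[:,:,::-1])
E
```

```text
t: 8.88
eef_pos: [0.5253, -0.2059, 0.1707]
ee_rot: [-3.141, -0.002, 2.719]
force: [0.5, -0.4, -4.1]
width: 0.0532
[ 0.5253 -0.2059  0.1707] [-179.9619   -0.1183  155.7809] [ 0.5415 -0.4125 -4.0698] [0.016  0.0414 0.0182]
scene shoulder [(0.93, array([335.9, 142.4])), (0.75, array([175.6, 193.2]))]
scene nose [(0.71, array([187.3, 216.2]))]
scene headgrip [(0.79, array([338.7, 136.2])), (0.54, array([195.5, 230.5]))]
side shoulder [(0.93, array([383.1, 116.8])), (0.82, array([385.1, 282.4]))]
side nose [(0.64, array([380.3, 144.7]))]
side headgrip [(0.71, array([381.9, 110.3])), (0.64, array([384.5, 271.8]))]
```

View pics/f.png

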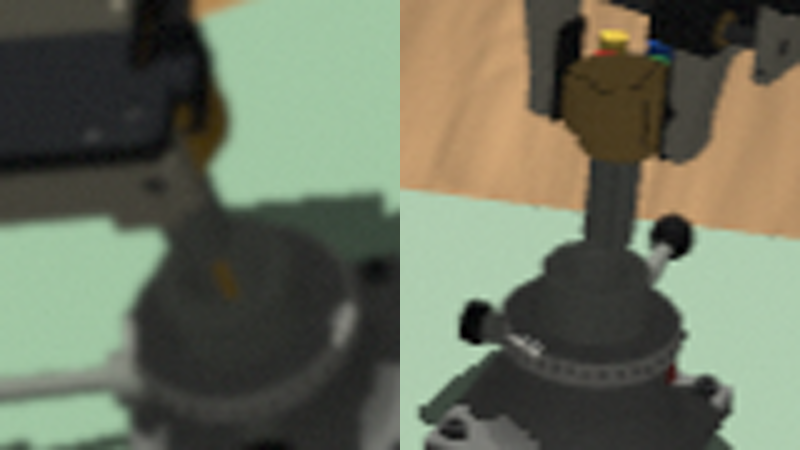

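Left (scene): the brass key shows in the bore at (225,280), with the shank tip just above and left of it. Right (side): the shank is at column 612 and the spindle spans 547–650. I compare these with the projections.

Run:
```python
from h import *
np.set_printoptions(precision=2,suppress=True)
for c in("scene","side"):
  f=grab_frame(c);u,v=proj(f,(.525,-.206,.12)).astype(int)
  g=lambda X:(proj(f,X)-(u-40,v-45))*5
  for z in(.1,.115,.165,.197):print(c,z,g((.5253,-.206,z)))
  print("dx",g((.5263,-.206,.1))-g((.5253,-.206,.1)),"dy",g((.5253,-.205,.1))-g((.5253,-.206,.1)))
```

```text
scene 0.1 [214.29 260.2 ]
scene 0.115 [203.93 236.07]
scene 0.165 [167.06 150.23]
scene 0.197 [141.4   90.47]
dx [0.86 1.79] dy [ 2.52 -1.07]
side 0.1 [200.24 263.72]
side 0.115 [203.17 236.38]
side 0.165 [213.33 141.73]
side 0.197 [220.16  78.14]
dx [-2.09 -0.28] dy [-0.28  1.06]
```

Run:
```python
from h import *
f=grab_frame("side");u,v=proj(f,(.525,-.206,.12)).astype(int);print(u,v,proj(f,(.5253,-.206,.1)),proj(f,(.5253,-.206,.13)))
p=f["pixels"][v-20:v+28,u-32:u+32].astype(float);p=np.clip(p*2,0,255).astype(np.uint8)
p=cv2.resize(p,None,fx=12,fy=12,interpolation=cv2.INTER_CUBIC)
cv2.imwrite("pics/g.png",p[:,:,::-1])
```

```text
380 137 [380.04759034 144.74404691] [381.23157545 133.71226522]
```

View pics/g.png

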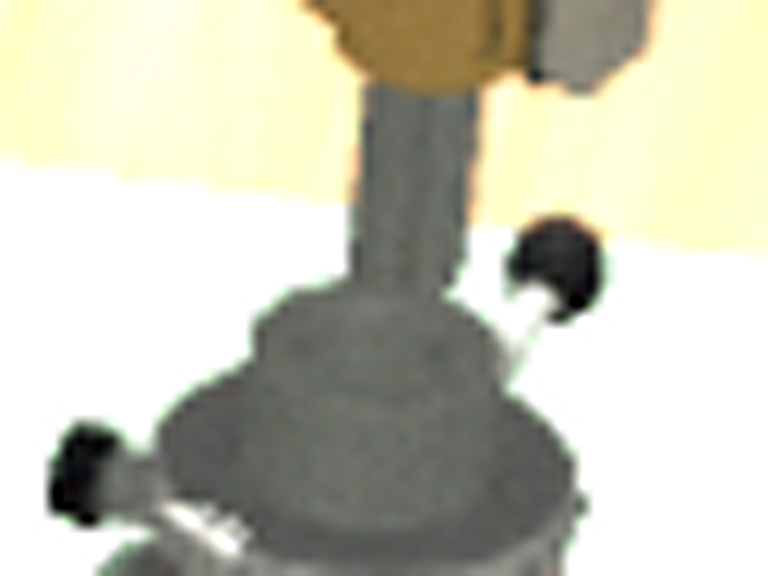

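Run:
```python
from h import *
np.set_printoptions(precision=4,suppress=True)
S=grab_frame("scene");D=grab_frame("side")
print("shoulder",tri([(S,(175.6,193.2)),(D,(383.1,116.8))]))
print("nose",tri([(S,(186.5,214)),(D,(379.7,145))]),tri([(S,(187.3,216.2)),(D,(379.7,145))]))
# side, my own edges
m=lambda u,v:(348+u/12-.46,117+v/12-.46)
n=plane(D,m(378,340),.1); print("side nose",n)
for r,c in((230,410),(110,421)):
  # x of axis with y=-.206
  R=np.array(D["R"]);cc=-R.T@np.array(D["t"]);a=m(c,r)
  d=R.T@np.array([(a[0]-D["cx"])/D["fx"],(a[1]-D["cy"])/D["fy"],1]);print(cc+d*((-.206-cc[1])/d[1]))
```

```text
shoulder (array([ 0.5282, -0.2101,  0.1688]), array([0.]))
nose (array([ 0.5264, -0.2059,  0.0988]), array([0.])) (array([ 0.528 , -0.2069,  0.0965]), array([0.]))
side nose [ 0.5276 -0.2048  0.1   ]
[ 0.5237 -0.206   0.1249]
[ 0.5241 -0.206   0.1513]
```

Both the side view and the earlier network fixes put the shank about 3–4 mm toward −x of the bore. I shift +3 mm in x and descend gently.

```bash
python3 -m inch '0 0.3 0 0 0 0 0;0 0.3 0 -0.5 0 0 0;0 0.3 0 -1 0 0 0;0 0.3 0 -1.5 0 0 0;0 0.3 0 -2 0 0 0;0 0.3 0 -2 0 0 0'
```

```text
t: 10.28
eef_pos: [0.5284, -0.2056, 0.1506]
ee_rot: [3.141, -0.001, 2.718]
force: [0.6, 5.2, -2.1]
width: 0.0532
```

Only a lateral y force (+5 N) appears while in the bevel, and x is neutral. I ease toward +y and keep going down.

```bash
python3 -m inch '0 0 0.15 0 0 0 0;0 0 0.15 -0.3 0 0 0;0 0 0.15 -0.6 0 0 0;0 0 0.15 -0.9 0 0 0;0 0 0.15 -0.9 0 0 0'
```

```text
t: 10.9
eef_pos: [0.5283, -0.2041, 0.1411]
ee_rot: [3.141, -0.002, 2.718]
force: [0.7, 0.6, -5.1]
width: 0.0532
```

```bash
python3 -m inch '0 0 0 -0.3 0 0 0;0 0 0 -0.6 0 0 0;0 0 0 -0.8 0 0 0;0 0 0 -0.8 0 0 0'
```

```text
t: 11.4
eef_pos: [0.5282, -0.2041, 0.1329]
ee_rot: [3.141, -0.002, 2.718]
force: [1.2, 0.5, -5.6]
width: 0.0532
```

The shank end is now about 11 mm below the key top with no resistance, so the keyway is on the key. Going on to the spring.

```bash
python3 -m inch '0 0 0 -0.5 0 0 0;0 0 0 -1 0 0 0;0 0 0 -1.5 0 0 0;0 0 0 -2 0 0 0;0 0 0 -2.2 0 0 0;0 0 0 -2.2 0 0 0;0 0 0 -2.2 0 0 0'
```

```text
t: 12.28
eef_pos: [0.5284, -0.2041, 0.1114]
ee_rot: [3.141, -0.002, 2.718]
force: [-1.5, 4.2, 4.1]
width: 0.0531
```

```bash
python3 -m inch '0 0 0.06 -0.2 0 0 0;0 0 0.06 -0.4 0 0 0;0 0 0.06 -0.6 0 0 0;0 0 0.06 -0.6 0 0 0;0 0 0.06 -0.6 0 0 0'
```

```text
t: 12.9
eef_pos: [0.5285, -0.2038, 0.1065]
ee_rot: [3.141, -0.001, 2.718]
force: [-2.2, 3.5, 11.1]
width: 0.0528
```

```bash
python3 -m inch '0 0 0.03 -0.2 0 0 0;0 0 0.03 -0.3 0 0 0;0 0 0.03 -0.3 0 0 0;0 0 0.03 -0.3 0 0 0' 60
```

```text
t: 13.4
eef_pos: [0.5287, -0.2036, 0.1059]
ee_rot: [3.141, 0.0, 2.719]
force: [-5.6, 7.9, 20.3]
width: 0.0529
```

The force has jumped to about 25 N above the free-hanging reading, for only 0.6 mm of travel, which looks like the hard stop. Checking by picture.

Run:
```python
from h import *
np.set_printoptions(precision=4,suppress=True)
D=grab_frame("side");S=grab_frame("scene");o=[]
for f,c in((S,"scene"),(D,"side")):
  for d in pinpoint(c,"shoulder")[:2]:print(c,d["p"],d["location"],plane(f,d["location"],.1))
  u,v=proj(f,(.528,-.204,.11)).astype(int)
  q=np.clip(f["pixels"][v-25:v+25,u-20:u+20]*1.0*2,0,255).astype(np.uint8);o.append(cv2.resize(q,(400,500),interpolation=cv2.INTER_CUBIC))
cv2.imwrite("pics/i.png",np.hstack(o)[:,:,::-1])
s=telemetry.get_state();print(s["t"],s["eef_pos"],s["force"],s["moment"])
```

```text
scene 0.87 [337.9, 142.4] [0.5087 0.1458 0.1   ]
scene 0.57 [181.1, 207.5] [ 0.5076 -0.2095  0.1   ]
side 0.94 [379.1, 146.2] [ 0.5266 -0.1988  0.1   ]
side 0.58 [385.2, 282.4] [0.4598 0.2223 0.1   ]
13.6 [ 0.5287 -0.2036  0.1059] [-5.8737  8.0336 21.4039] [ 3.0775  2.9876 -0.0807]
```

View pics/i.png

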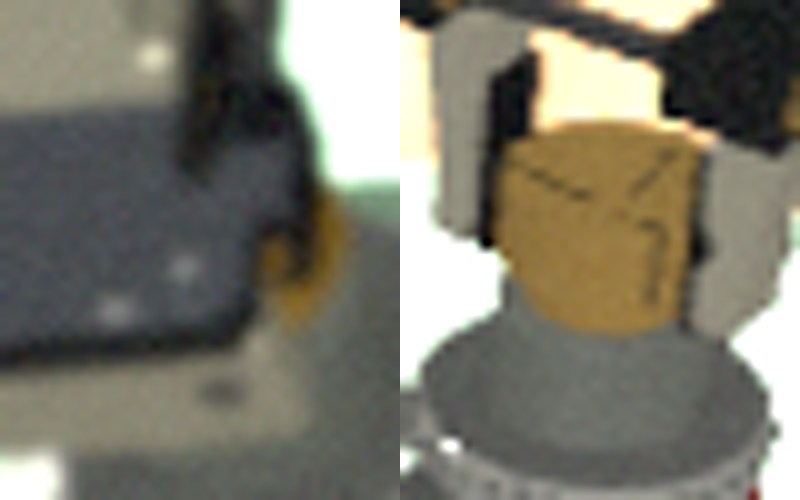

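No shank shows under the head, and the head sits right on the spindle nose (side view, head base at (600,330)). One small push to confirm the stop is hard.

```bash
python3 -m inch '0 -0.05 0.05 -0.35 0 0 0;0 -0.05 0.05 -0.35 0 0 0;0 -0.05 0.05 -0.35 0 0 0;0 -0.05 0.05 -0.35 0 0 0'
```

```text
t: 14.1
eef_pos: [0.5287, -0.2036, 0.1058]
ee_rot: [-3.141, 0.003, 2.72]
force: [-8.6, 8.2, 28.8]
width: 0.0531
```

The TCP moved only 0.1 mm while the force rose another 8 N, so it is on the hard stop and the grip is not slipping. Handing in.

```bash
python3 -c "
from h import *
s=telemetry.get_state();print(s['t'],s['eef_pos'],s['force'],s['width'],s['ee_rot'])
print(arm.job_done())"
```

```text
14.1 [ 0.52870258 -0.20355945  0.10581753] [-8.55325545  8.17282596 28.78192756] 0.05310333553368632 [-3.14121543e+00  2.93727052e-03  2.72048105e+00]
the job is handed in; nothing more can be done
None
```

The brass step chuck is in the collet fixture with its shoulder home on the spindle nose. The arm is still holding it down at a 60 N grip setting, so you can throw the lever. I handed the job in at 14.1 s and no verdict was reported.

- **How it went:** I gripped the chuck by its rim, lifted it out, and turned it −15° to match the key seen in the bore. The keyway found the key on the first try, with no resistance at key depth. The spring then met the shank at the expected depth.
- **Last checks:**
  - In the last push the tool moved only 0.1 mm while the push rose by 8 N, to about 33 N above its free-hanging reading. That means a hard stop and no slip in the grip.
  - The tool's tilt is about 0.003 rad and the jaws are 53 mm apart.
  - The side picture shows no shank between the head and the nose.
- **What disagreed:**
  - The wrist camera's first fix of the bore was off by about 3 mm in x. The side view showed it and I corrected it before inserting.
  - The last scene-camera fix of the shoulder was about 20 mm off in x. The gripper hid most of the chuck there, so I ignored it.
  - A sideways force of about 8 N in both x and y remained at the end.
- **Not checked:** I did not look again at the other two chucks or the watch work at the end. No contact with them was felt.

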